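Load the guarded insole press and press its lever through the guard window

TASK

Push the cork insole along the channel of the small bench press until its toe end meets the metal stop inside. Then reach down through the window in the top of the yellow guard, press the red lever pad all the way down so that the rubber pad is clamped on the insole, and come back out. Only push with the fingers: never pick anything up, do not touch the guard, and leave the other things on the bench alone.

Things in the scene. Friction and masses are not known exactly. Their poses are not given: they have to be found in the camera images.
- press: Small bench press fixed to the worktop. Origin: centre of its underside, on the worktop. Its y axis runs along the feed channel toward the open loading end, its x axis points to the rear column that carries the lever pivot, z up. The bed is 10 mm above the worktop; the channel is 84 mm wide between two aluminium fences (x = -42 to +42 mm, open at the loading end) that rise 10 mm above the bed and run from y = -45 to +250 mm; the bed itself ends at y = +255 mm.
- guard: Yellow guard frame with clear panels, fixed over the press; same origin and axes as the press. Outside: x = -93 to +92 mm, y = -77 to +77 mm, top face 105 mm above the worktop, top plate 4 mm thick. The side at y = +71 mm is open from the bed up to 52 mm above the worktop, where the insole enters. The robot must not touch it.
- window (a point): Centre of the rectangular window in the guard's top plate, level with the top face (105 mm above the worktop); axes as the press. The opening measures 90 mm along x and 94 mm along y. Inside, the only thing below the window is the press itself: the red lever pad, the lever behind it (toward +x), and the insole.
- stop (a point): Centre of the face of the aluminium stop block across the inner end of the channel, where the insole's toe end comes to rest, 12 mm above the worktop; axes as the press, y points out of the channel toward the loading end.
- insole_heel (a point): Middle of the heel end face of the cork insole, the end to push on: an upright rounded face about 12 mm high and 40 mm wide; the point is 6 mm above the insole's underside. It lies outside the guard on the loading side, also when the toe is at the stop (then 140 mm from the press origin along the press's y).
- insole_toe (a point): Middle of the toe end of the insole, 2 mm above its underside.
- lever (a joint): Lever angle, rad: 0 fully up, 0.34 fully down at its stop. It starts at 0 to 0.06. The lever hinges about a pin along the press's y axis at x = +70 mm, 68 mm above the worktop; it moves by about 4 N (up to 8 N near the end) at the red pad, stays where it is left, and drives the rubber pad down by 24 mm in all.
- lever_pad (a point): Centre of the top of the round red pad (30 mm across) on the lever's front end, beneath the window, 100 mm in front of the hinge pin. About 96 mm above the worktop when up and 62 mm when fully down (it moves almost straight down).
- pad: Black round rubber pressure pad, 40 mm across, under the lever at x = 0, y = 0 of the press; origin at the centre of its lower face, 39 mm above the worktop with the lever up and on the insole with the lever down (sprung, gives a few mm). It blocks the insole once it is down.
- glue_tin: Bystander: yellow and black glue tin with black cap, 72 mm across, 108 mm tall; origin centre of underside.
- tape_measure: Bystander: yellow tape measure, 34 x 86 x 70 mm tall; origin centre of underside.
- cork_block: Bystander: cork sanding block, 105 x 50 x 32 mm; origin centre of underside.
- sanding_sleeve: Bystander: teal sanding sleeve (short tube), 61 mm across, 64 mm tall; origin centre of underside.
- insole: Loose left cork insole, 185 mm long, 78 mm wide at the forefoot, about 60 g, up to 17 mm thick, thinning to 3 mm at the toe. Origin at the centre of its underside, x from heel to toe. It lies flat in the channel, toe inward, 45 to 80 mm short of the stop.
Things that resemble listed ones, but are neither listed nor needed, are in the scene too. There is more than one size of the insole; the job needs the larger.

How it is judged:
By the outcome, as a careful person would: the job done as asked, in the order asked, and still so for the second after the job is handed in, with the robot touching nothing.
It also fails if it takes over 45 s, if anything falls off the work surface, if the arm or the gripper's body presses on something with over 40 N, if the wrist force passes 120 N, or if a joint passes its speed limit or range.

ROBOT

A 7-joint arm with a two-finger parallel gripper is mounted at the origin on a cart in front of the work surface, level with it; the furniture and walls round the work are solid. World frame = base frame: x ahead of the robot, y to its left, z up, the work surface at z = 0. Lengths are in m, angles in rad, forces in N, time in s.
With the tool pointing down it reaches from about 0.35 to 0.775 m from the base axis. Payload 3.1 kg.
Tool frame: the origin (TCP) lies at the very end of the fingers, on their centre line; the grasp point (between the pads) lies 19 mm behind it; z points along the fingers, y is the line along which they close (so a half turn about z gives the same grasp; the last joint's range is limited). The gripper opens to 85 mm and grips with 20 to 120 N. Pads are 22 mm wide; open, the fingers measure 114 mm over their backs; the gripper's body (76 mm by 85 mm) begins 54 mm behind the grasp point. The pads swing forward as they close: fully open they stand 13 mm farther back than shut.
Start: joints at [-1.339, 0.311, 0.014, 1.512, -0.004, 1.319, -0.027], TCP at [0.149, 0.53, 0.231] pointing down, gripper open.
Joint ranges: [-2.7, 2.7], [-0.3, 1.91], [-1.27, 1.3], [0.12, 2.57], [-1.44, 4.58], [0.2, 2.03], [-3.05, 3.05]. Speed limits (rad/s): [2.79, 2.79, 3.14, 3.14, 3.14, 3.14, 3.14].

INTERFACE

Orientations are given as a rotation vector (axis times angle).
In Python, from plant import manip gives the robot as it stands.
- The arm moves only by the tool move_arm, never from a script. Its argument "motion" is a list of rows, each an object of numbers: "rx", "ry", "rz": the turn, a rotation vector about the tool's x, y, z in degrees; "tx", "ty", "tz": the shift along the tool's x, y, z in mm; "claw": the opening, from 0 (shut) to 1 (fully open). In form: [{"rx": .., "ry": .., "rz": .., "tx": .., "ty": .., "tz": .., "claw": ..}, ...]. A call has 1 to 5 rows; each row shifts and turns the commanded pose from where the row before left it, along the tool's axes as they then stand; what a row does not reach is not made up. A row lasts 1/12 s, in which the tool goes at most 41.7 mm and 7.16 degrees, less where a joint would pass 70% of its speed; a pose out of reach is approached as far as the arm can. A call with a gripper value outside its range is refused whole. The fingers move at their own pace and stop on an object; the grip force is fixed at half the most. Time passes only in rows, so rows that do not move let the fingers close. It gives the time, the measured TCP pose, the force, the opening and the grip force at its end, in the units of the state.
- manip.sense(): the state, without advancing time (a new reading comes with each control period).
- manip.snapshot(name): name is "side" or "top" or "wrist"; returns the picture (384x512x3 uint8, red, green, blue); there is no depth.
- manip.camera_model(name): a dict with "vertical_fov" (degrees; the focal length in pixels is half the picture's height over the tangent of half this angle, whatever the lens; pixels are square), "cx", "cy" (the principal point, pixels), "pose" (4x4, takes a point from camera to world coordinates); the wrist camera has in their place "hand_eye" (4x4, takes a point from camera to tool coordinates, whose origin is the TCP and whose axes are the flange's). Camera axes: x right, y down, z forward; pixel columns grow to the right and rows downward; lengths in m; the calibration is good to about 2 mm. A picture is of the moment at which its call begins: read the wrist's pose just before it. camera_model takes no time and is no camera call.
- manip.finish_job(): hands the job in; it is judged then, once.
The state is a dict: "t": time; "joints": joint angles; "qvel": joint speeds; "joint_efforts": joint torques, N m; "tcp_pos": TCP position; "ee_rot": TCP orientation; "ft_force": force on the tool from outside, world axes, zero at the start; "torque": the same for the moment, N m; "gripper_width": finger opening in m; "finger_force": force on a finger pad.
Only numpy, scipy, OpenCV 4.12 (cv2) and the standard library are available. Lean on these libraries where they do the work, as an engineer would, in place of code of your own. Each camera call takes 0.05 s, during which the arm holds its last target. There are 200 camera calls.

## Working session

There is one attempt and no reset: what is moved stays moved. The work goes in short steps, Python scripts to look and compute and a tool call to move; the robot and the scene stay as the last step left them, time stands still between calls to the robot, and variables do not carry over. Pictures are saved under pics/ and viewed, at most 10 in all, crops included, and the job is handed in when it is done.

Besides the shell and the picture viewer there is one more tool, called after "Request:" as a command line: name --argument value ..., lists and objects as JSON in quotes. move_arm: Moves the arm, as the interface text tells. Its arguments: {"type":"object","properties":{"motion":{"type":"array"}},"required":["motion"]}

```bash
mkdir -p pics
python3 - <<'E'
from plant import manip
import cv2,numpy as np
for n in ("top","side"):
    im=manip.snapshot(n); cv2.imwrite(f"pics/{n}0.png",im[:,:,::-1])
    m=manip.camera_model(n); print(n,m["vertical_fov"],m["cx"],m["cy"],np.round(m["pose"],3).tolist(), [k for k in m])
s=manip.sense(); print(s["t"],s["tcp_pos"],s["ee_rot"],s["ft_force"],s["gripper_width"])
print(manip.camera_model("wrist"))
E
```

```text
top 52.410272965849536 258.41957738398946 189.18181646774167 [[-0.022, -0.996, 0.081, 0.47], [-1.0, 0.023, 0.01, -0.0], [-0.012, -0.081, -0.997, 1.28], [0.0, 0.0, 0.0, 1.0]] ['vertical_fov', 'cx', 'cy', 'pose']
side 45.89472263188523 263.7311785074511 191.81039535898987 [[0.913, -0.327, 0.246, 0.175], [-0.409, -0.727, 0.552, -0.852], [-0.001, -0.604, -0.797, 1.358], [0.0, 0.0, 0.0, 1.0]] ['vertical_fov', 'cx', 'cy', 'pose']
0.1 [0.14850874 0.52888857 0.23031247] [-0.42850484 -3.11203761  0.00335115] [0.741252   0.15230582 0.06617416] 0.08562827300914068
{'vertical_fov': 68.57543243114895, 'cx': 257.6332618237179, 'cy': 192.2977353671641, 'hand_eye': array([[ 2.16375787e-04, -9.58164749e-01, -2.86217168e-01,
         7.36154106e-02],
       [ 9.99999855e-01,  3.48440270e-04, -4.10483514e-04,
         2.05911129e-05],
       [ 4.93040420e-04, -2.86217037e-01,  9.58164685e-01,
        -1.41961593e-01],
       [ 0.00000000e+00,  0.00000000e+00,  0.00000000e+00,
         1.00000000e+00]])}
```

View pics/top0.png

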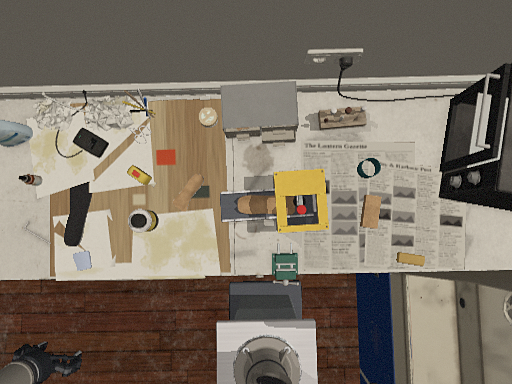

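View pics/side0.png

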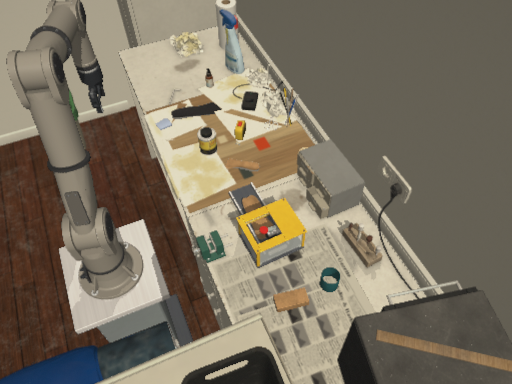

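The top view shows the press with the yellow guard near (300,202), the insole in the channel with its heel near (237,204), and the red pad near (301,210). The loading end points left, toward world +y. Next I measure these.

```bash
cat > h.py <<'E'
from plant import manip
import cv2,numpy as np
from scipy.spatial.transform import Rotation as R
def cam(n):
    m=manip.camera_model(n)
    if n=="wrist":
        s=manip.sense(); T=np.eye(4); T[:3,:3]=R.from_rotvec(s["ee_rot"]).as_matrix(); T[:3,3]=s["tcp_pos"]
        P=T@m["hand_eye"]
    else: P=np.array(m["pose"])
    return P,192/np.tan(np.radians(m["vertical_fov"]/2)),m["cx"],m["cy"]
def cast(c,uv,z):
    P,f,cx,cy=c; uv=np.atleast_2d(uv).astype(float)
    d=np.c_[(uv[:,0]-cx)/f,(uv[:,1]-cy)/f,np.ones(len(uv))]@P[:3,:3].T
    return P[:3,3]+d*((z-P[2,3])/d[:,2])[:,None]
def proj(c,p):
    P,f,cx,cy=c; q=(np.atleast_2d(p)-P[:3,3])@P[:3,:3]
    return np.c_[f*q[:,0]/q[:,2]+cx,f*q[:,1]/q[:,2]+cy]
E
python3 - <<'E'
from h import *
im=cv2.imread("pics/top0.png"); c=cam("top")
hsv=cv2.cvtColor(im,cv2.COLOR_BGR2HSV)
m=cv2.inRange(hsv,(22,180,150),(32,255,255)); m[:,:265]=0;m[:,335:]=0
cs,_=cv2.findContours(m,cv2.RETR_EXTERNAL,cv2.CHAIN_APPROX_NONE); k=max(cs,key=cv2.contourArea)[:,0]
p=cast(c,k,.105)[:,:2].astype(np.float32); print("guard",cv2.minAreaRect(p*1000))
r=cv2.inRange(hsv,(0,170,120),(8,255,255)); r[:,:280]=0;r[:,320:]=0;ys,xs=np.nonzero(r[190:225]);print("red",len(xs),cast(c,[xs.mean(),ys.mean()+190],.093))
o=cv2.inRange(hsv,(8,80,90),(20,220,255)); o[:,:225]=0;o[:,276:]=0;o[:185]=0;o[225:]=0
ys,xs=np.nonzero(o);print(xs.min(),ys[xs<xs.min()+3].mean(),cast(c,[xs.min()-.5,ys[xs<xs.min()+3].mean()],.018))
cv2.imwrite("pics/crop0.png",cv2.resize(im[165:245,210:340],None,fx=6,fy=6,interpolation=cv2.INTER_CUBIC))
E
```

```text
guard ((438.68218994140625, -46.880123138427734), (0.0, 0.0), 0.0)
red 69 [[ 0.50272089 -0.11627843  0.093     ]]
225 202.71428571428572 [[0.53131446 0.12380741 0.018     ]]
```

View pics/crop0.png

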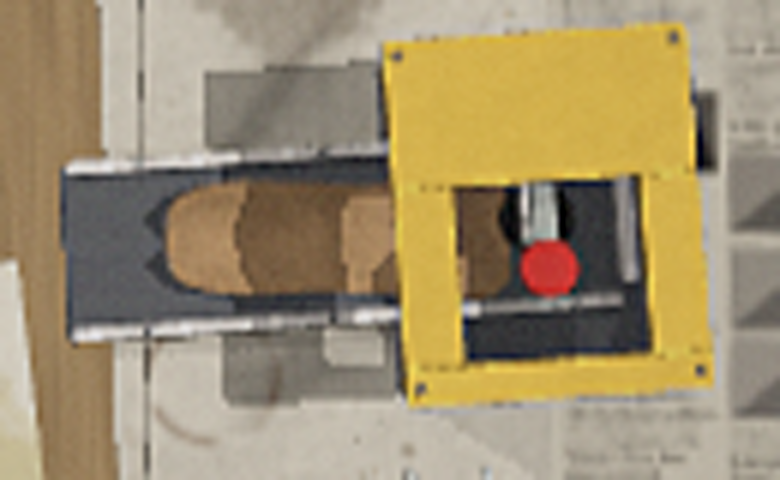

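The crop shows the guard's top corners at about (385,42), (688,25), (712,383) and (408,405). The insole's heel is at about (163,238), the fences are tilted by about 3.5°, and the red pad is at (550,268).

```bash
cat > fit.py <<'E'
from h import *
c=cam("top")
def px(l): return np.array(l)/6.+[210-.4,165-.4]
g=cast(c,px([(385,42),(688,25),(712,383),(408,405)]),.105)[:,:2]
q=np.array([(.092,.077),(.092,-.077),(-.093,-.077),(-.093,.077)])
a=q-q.mean(0); b=g-g.mean(0)
th=np.arctan2((a[:,0]*b[:,1]-a[:,1]*b[:,0]).sum(),(a*b).sum())
M=np.array([[np.cos(th),-np.sin(th)],[np.sin(th),np.cos(th)]]); o=g.mean(0)-M@q.mean(0)
def W(x,y,z): return np.r_[o+M@[x,y],z]
def L(p): return M.T@(np.array(p)[:2]-o)
E
python3 - <<'E'
from fit import *
print("th",np.degrees(th),"o",o,"res",np.round((q@M.T+o-g)*1000,1).tolist())
print("heel",L(cast(c,px([(163,238)]),.02)[0]),"redpad",L(cast(c,px([(550,268)]),.095)[0]))
print("fence ends",[L(cast(c,px([v]),.02)[0]).round(3).tolist() for v in [(66,168),(72,335)]])
print("window",[L(cast(c,px([v]),.105)[0]).round(3).tolist() for v in [(452,185),(640,178),(650,352),(462,362)]])
for n,p in dict(prepush=W(0,.25,.02),heel=W(0,.19,.02),end=W(0,.140,.018),pad=W(-.03,0,.096)).items(): print(n,p.round(3))
E
```

```text
th 2.152355993898971 o [ 0.53052371 -0.11534601] res [[1.4, 0.7], [2.1, -0.0], [-2.7, -1.4], [-0.8, 0.7]]
heel [0.00227885 0.19938012] redpad [-2.80372912e-02 -4.77009372e-05]
fence ends [[0.043, 0.25], [-0.047, 0.251]]
window [[0.016, 0.047], [0.014, -0.047], [-0.073, -0.046], [-0.072, 0.048]]
prepush [0.521 0.134 0.02 ]
heel [0.523 0.075 0.02 ]
end [0.525 0.025 0.018]
pad [ 0.501 -0.116  0.096]
```

```bash
cat > go.py <<'E'
from fit import *
import sys
s=manip.sense(); A=R.from_rotvec(s["ee_rot"]).as_matrix()
x,y=M@[0,1],M@[1,0]
D=np.c_[[x[0],x[1],0],[y[0],y[1],0],[0,0,-1]]
l=L(s["tcp_pos"])*1000
print("t",s["t"],"press-frame tcp mm",l.round(1),(s["tcp_pos"][2]*1000).round(1),"F",np.round(s["ft_force"],1))
print("turn deg",np.degrees(R.from_matrix(A.T@D).as_rotvec()).round(2))
if len(sys.argv)>3:
    t=np.array([float(v) for v in sys.argv[1:4]])
    d=W(*(t/1000))-s["tcp_pos"]; print("shift mm",(A.T@d*1000).round(1))
E
python3 go.py 0 240 200
```

```text
t 0.1 press-frame tcp mm [-357.6  658.1] 230.3 F [0.7 0.2 0.1]
turn deg [-0.1   0.08 72.17]
shift mm [-468.4 -288.5   31. ]
```

Request:
move_arm --motion '[{"rz": 7.1,"claw": 0},{"rz": 7.1,"claw": 0},{"rz": 7.1,"claw": 0},{"rz": 7.1,"claw": 0},{"rz": 7.1,"claw": 0}]'

```text
invalid input
```

Request:
move_arm --motion '[{"rz": 7.1,"claw": 0},{"rz": 7.1,"claw": 0},{"rz": 7.1,"claw": 0},{"rz": 7.1,"claw": 0},{"rz": 7.1,"claw": 0}]'

```text
invalid input
```

```bash
python3 go.py 0 250 200
```

```text
t 0.1 press-frame tcp mm [-357.6  658.1] 230.3 F [0.7 0.2 0.1]
turn deg [-0.1   0.08 72.17]
shift mm [-465.4 -279.    31. ]
```

Perhaps every key is needed in each row.

Request:
move_arm --motion '[{"rx": 0,"ry": 0,"rz": 7.1,"tx": 0,"ty": 0,"tz": 0,"claw": 0},{"rx": 0,"ry": 0,"rz": 7.1,"tx": 0,"ty": 0,"tz": 0,"claw": 0},{"rx": 0,"ry": 0,"rz": 7.1,"tx": 0,"ty": 0,"tz": 0,"claw": 0},{"rx": 0,"ry": 0,"rz": 7.1,"tx": 0,"ty": 0,"tz": 0,"claw": 0},{"rx": 0,"ry": 0,"rz": 7.1,"tx": 0,"ty": 0,"tz": 0,"claw": 0}]'

```text
t: 0.52
tcp_pos: [0.1486, 0.5291, 0.2306]
ee_rot: [1.366, 2.829, -0.002]
ft_force: [0.2, 0.8, 0.4]
gripper_width: 0.0258
finger_force: 0.0
```

Request:
move_arm --motion '[{"rx": 0,"ry": 0,"rz": 7.1,"tx": 0,"ty": 0,"tz": 0,"claw": 0},{"rx": 0,"ry": 0,"rz": 7.1,"tx": 0,"ty": 0,"tz": 0,"claw": 0},{"rx": 0,"ry": 0,"rz": 7.1,"tx": 0,"ty": 0,"tz": 0,"claw": 0},{"rx": 0,"ry": 0,"rz": 7.1,"tx": 0,"ty": 0,"tz": 0,"claw": 0},{"rx": 0,"ry": 0,"rz": 7.1,"tx": 0,"ty": 0,"tz": 0,"claw": 0}]'

```text
t: 0.93
tcp_pos: [0.1485, 0.5291, 0.2307]
ee_rot: [2.163, 2.278, -0.002]
ft_force: [0.2, 0.1, -0.4]
gripper_width: 0.0002
finger_force: 0.0
```

```bash
python3 go.py 0 250 200
```

```text
t 0.9333 press-frame tcp mm [-357.5  658.4] 230.7 F [ 0.2  0.1 -0.4]
turn deg [-0.02  0.08  0.82]
shift mm [-413.4  351.7   31.1]
```

Request:
move_arm --motion '[{"rx": 0,"ry": 0,"rz": 0.8,"tx": -27,"ty": 23,"tz": 2,"claw": 0},{"rx": 0,"ry": 0,"rz": 0,"tx": -27,"ty": 23,"tz": 2,"claw": 0},{"rx": 0,"ry": 0,"rz": 0,"tx": -27,"ty": 23,"tz": 2,"claw": 0},{"rx": 0,"ry": 0,"rz": 0,"tx": -27,"ty": 23,"tz": 2,"claw": 0},{"rx": 0,"ry": 0,"rz": 0,"tx": -27,"ty": 23,"tz": 2,"claw": 0}]'

```text
t: 1.35
tcp_pos: [0.2705, 0.3984, 0.2208]
ee_rot: [2.171, 2.27, -0.001]
ft_force: [1.2, 0.6, 0.6]
gripper_width: 0.0001
finger_force: 0.0
```

Request:
move_arm --motion '[{"rx": 0,"ry": 0,"rz": 0,"tx": -27,"ty": 23,"tz": 2,"claw": 0},{"rx": 0,"ry": 0,"rz": 0,"tx": -27,"ty": 23,"tz": 2,"claw": 0},{"rx": 0,"ry": 0,"rz": 0,"tx": -27,"ty": 23,"tz": 2,"claw": 0},{"rx": 0,"ry": 0,"rz": 0,"tx": -27,"ty": 23,"tz": 2,"claw": 0},{"rx": 0,"ry": 0,"rz": 0,"tx": -27,"ty": 23,"tz": 2,"claw": 0}]'

```text
t: 1.77
tcp_pos: [0.3912, 0.2686, 0.2109]
ee_rot: [-2.172, -2.27, 0.001]
ft_force: [0.4, 0.3, -0.2]
gripper_width: -0.0001
finger_force: 0.0
```

Request:
move_arm --motion '[{"rx": 0,"ry": 0,"rz": 0,"tx": -27,"ty": 23,"tz": 2,"claw": 0},{"rx": 0,"ry": 0,"rz": 0,"tx": -27,"ty": 23,"tz": 2,"claw": 0},{"rx": 0,"ry": 0,"rz": 0,"tx": -27,"ty": 23,"tz": 2,"claw": 0},{"rx": 0,"ry": 0,"rz": 0,"tx": -27,"ty": 23,"tz": 2,"claw": 0},{"rx": 0,"ry": 0,"rz": 0,"tx": -27,"ty": 23,"tz": 2,"claw": 0}]'

```text
t: 2.18
tcp_pos: [0.512, 0.1391, 0.2008]
ee_rot: [-2.171, -2.27, 0.001]
ft_force: [1.1, 0.4, 0.3]
gripper_width: 0.0001
finger_force: 0.0
```

```bash
python3 - <<'E'
from h import *
cv2.imwrite("pics/w1.png",manip.snapshot("wrist")[:,:,::-1])
E
python3 go.py 0 240 20
```

```text
t 2.2333 press-frame tcp mm [ -4.1 245.5] 200.8 F [ 5.1 -5.4  1.3]
turn deg [ 0.29  0.46 -0.27]
shift mm [ -4.    3.3 180.9]
```

View pics/w1.png

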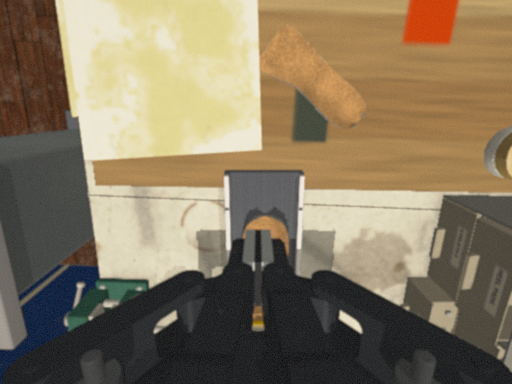

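The wrist view shows the channel mouth, with fence ends at about (226,172) and (303,172). The insole heel's top edge is at about (267,216), behind the fingertips.

Run:
```python
from fit import *
w=cam("wrist")
im=cv2.imread("pics/w1.png");hsv=cv2.cvtColor(im,cv2.COLOR_BGR2HSV)
m=cv2.inRange(hsv,(8,90,90),(20,230,255))[200:250,235:300];ys,xs=np.nonzero(m)
for y in range(ys.min(),ys.min()+25,4):
    k=xs[ys==y]; print(y+200,k.min()+235,k.max()+235)
for v in [(226,172),(303,172),(224,215),(302,215)]: print("fence",v,L(cast(w,[v],.02)[0]).round(4))
t=[(267,ys.min()+200)]
print("heel",t,L(cast(w,t,.022)[0]).round(4))
```

```text
216 261 269
220 253 277
224 248 283
228 245 285
232 244 287
236 243 287
240 281 288
fence (226, 172) [-0.0411  0.2456]
fence (303, 172) [0.0492 0.2451]
fence (224, 215) [-0.0455  0.1916]
fence (302, 215) [0.0503 0.191 ]
heel [(267, np.int64(216))] [0.0072 0.1907]
```

Request:
move_arm --motion '[{"rx": 0,"ry": 0,"rz": 0,"tx": -1,"ty": 1,"tz": 30,"claw": 0},{"rx": 0,"ry": 0,"rz": 0,"tx": 0,"ty": 0,"tz": 35,"claw": 0},{"rx": 0,"ry": 0,"rz": 0,"tx": 0,"ty": 0,"tz": 35,"claw": 0},{"rx": 0,"ry": 0,"rz": 0,"tx": 0,"ty": 0,"tz": 35,"claw": 0},{"rx": 0,"ry": 0,"rz": 0,"tx": 0,"ty": 0,"tz": 25,"claw": 0}]'

```text
t: 2.65
tcp_pos: [0.5101, 0.1392, 0.038]
ee_rot: [-2.171, -2.268, 0.006]
ft_force: [0.2, 0.3, -0.6]
gripper_width: -0.0
finger_force: 0.0
```

Request:
move_arm --motion '[{"rx": 0,"ry": 0,"rz": 0,"tx": 0,"ty": 0,"tz": 0,"claw": 0},{"rx": 0,"ry": 0,"rz": 0,"tx": 0,"ty": 0,"tz": 0,"claw": 0},{"rx": 0,"ry": 0,"rz": 0,"tx": 0,"ty": 0,"tz": 0,"claw": 0}]'

```text
t: 2.9
tcp_pos: [0.5138, 0.1397, 0.0427]
ee_rot: [2.171, 2.269, 0.003]
ft_force: [1.2, -0.4, 1.4]
gripper_width: -0.0001
finger_force: 0.0
```

```bash
python3 go.py 2 235 14
```

```text
t 2.9 press-frame tcp mm [ -7.1 255.5] 42.7 F [ 1.2 -0.4  1.4]
turn deg [ 0.14 -0.03  0.37]
shift mm [-20.6   8.9  28.7]
```

Request:
move_arm --motion '[{"rx": 0,"ry": 0,"rz": 0.4,"tx": -10,"ty": 5,"tz": 5,"claw": 0},{"rx": 0,"ry": 0,"rz": 0,"tx": -10,"ty": 4,"tz": 5,"claw": 0},{"rx": 0,"ry": 0,"rz": 0,"tx": 0,"ty": 0,"tz": 8,"claw": 0},{"rx": 0,"ry": 0,"rz": 0,"tx": 0,"ty": 0,"tz": 6,"claw": 0},{"rx": 0,"ry": 0,"rz": 0,"tx": 0,"ty": 0,"tz": 4,"claw": 0}]'

```text
t: 3.32
tcp_pos: [0.5219, 0.1194, 0.0125]
ee_rot: [-2.181, -2.26, 0.001]
ft_force: [0.2, -0.3, -0.1]
gripper_width: 0.0003
finger_force: 0.0
```

Request:
move_arm --motion '[{"rx": 0,"ry": 0,"rz": 0,"tx": 0,"ty": 0,"tz": 0,"claw": 0},{"rx": 0,"ry": 0,"rz": 0,"tx": 0,"ty": 0,"tz": 0,"claw": 0}]'

```text
t: 3.48
tcp_pos: [0.5218, 0.1202, 0.0128]
ee_rot: [-2.179, -2.262, 0.001]
ft_force: [-0.7, -0.0, 0.2]
gripper_width: 0.0002
finger_force: 0.0
```

```bash
python3 - <<'E'
from h import *
im=manip.snapshot("top")[:,:,::-1]
cv2.imwrite("pics/t2.png",cv2.resize(im[165:245,210:340],None,fx=6,fy=6,interpolation=cv2.INTER_CUBIC))
E
python3 go.py 2 212 14
```

```text
t 3.5333 press-frame tcp mm [  0.5 235.8] 13.2 F [ 0.  -0.7  0.6]
turn deg [-0.02 -0.01  0.  ]
shift mm [-23.8   1.5  -0.9]
```

View pics/t2.png

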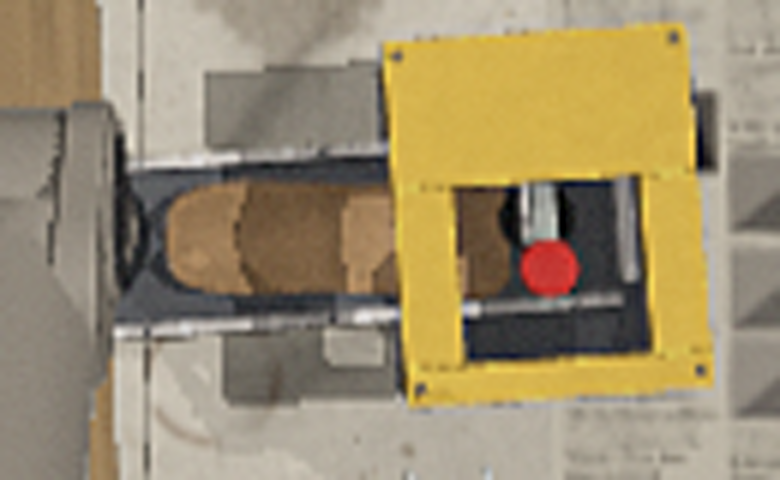

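The top crop shows the fingers, under the grey wrist, in line with the insole heel at (165,238), with nothing disturbed. Now I push.

Request:
move_arm --motion '[{"rx": 0,"ry": 0,"rz": 0,"tx": -8,"ty": 1,"tz": 0,"claw": 0},{"rx": 0,"ry": 0,"rz": 0,"tx": -8,"ty": 0,"tz": 0,"claw": 0},{"rx": 0,"ry": 0,"rz": 0,"tx": -5,"ty": 0,"tz": 0,"claw": 0},{"rx": 0,"ry": 0,"rz": 0,"tx": -5,"ty": 0,"tz": 0,"claw": 0},{"rx": 0,"ry": 0,"rz": 0,"tx": -5,"ty": 0,"tz": 0,"claw": 0}]'

```text
t: 3.95
tcp_pos: [0.5247, 0.0882, 0.0135]
ee_rot: [2.181, 2.261, 0.001]
ft_force: [-0.8, 1.3, 0.1]
gripper_width: -0.0003
finger_force: 0.3
```

Request:
move_arm --motion '[{"rx": 0,"ry": 0,"rz": 0,"tx": -5,"ty": 0,"tz": 0,"claw": 0},{"rx": 0,"ry": 0,"rz": 0,"tx": -5,"ty": 0,"tz": 0,"claw": 0},{"rx": 0,"ry": 0,"rz": 0,"tx": -5,"ty": 0,"tz": 0,"claw": 0},{"rx": 0,"ry": 0,"rz": 0,"tx": -5,"ty": 0,"tz": 0,"claw": 0},{"rx": 0,"ry": 0,"rz": 0,"tx": -5,"ty": 0,"tz": 0,"claw": 0}]'

```text
t: 4.37
tcp_pos: [0.5255, 0.0635, 0.0133]
ee_rot: [-2.18, -2.262, -0.0]
ft_force: [-0.3, 0.7, 0.2]
gripper_width: 0.0001
finger_force: 0.4
```

```bash
python3 go.py 2 160 14
```

```text
t 4.3667 press-frame tcp mm [  1.7 178.9] 13.3 F [-0.3  0.7  0.2]
turn deg [ 0.   -0.01 -0.03]
shift mm [-18.9   0.4  -0.7]
```

Request:
move_arm --motion '[{"rx": 0,"ry": 0,"rz": 0,"tx": -5,"ty": 0,"tz": 0,"claw": 0},{"rx": 0,"ry": 0,"rz": 0,"tx": -5,"ty": 0,"tz": 0,"claw": 0},{"rx": 0,"ry": 0,"rz": 0,"tx": -4,"ty": 0,"tz": 0,"claw": 0},{"rx": 0,"ry": 0,"rz": 0,"tx": -3,"ty": 0,"tz": 0,"claw": 0},{"rx": 0,"ry": 0,"rz": 0,"tx": -2,"ty": 0,"tz": 0,"claw": 0}]'

```text
t: 4.78
tcp_pos: [0.5261, 0.0443, 0.0133]
ee_rot: [2.181, 2.261, -0.0]
ft_force: [-1.0, 1.4, 0.3]
gripper_width: 0.0
finger_force: 0.4
```

```bash
python3 - <<'E'
from h import *
im=manip.snapshot("top")[:,:,::-1]
cv2.imwrite("pics/t3.png",cv2.resize(im[165:245,210:340],None,fx=6,fy=6,interpolation=cv2.INTER_CUBIC))
E
python3 go.py 2 151 14
```

```text
t 4.8333 press-frame tcp mm [  1.6 159.3] 13.3 F [ 0.3 -0.7  0.1]
turn deg [-0.    0.03 -0.09]
shift mm [-8.3  0.5 -0.7]
```

View pics/t3.png

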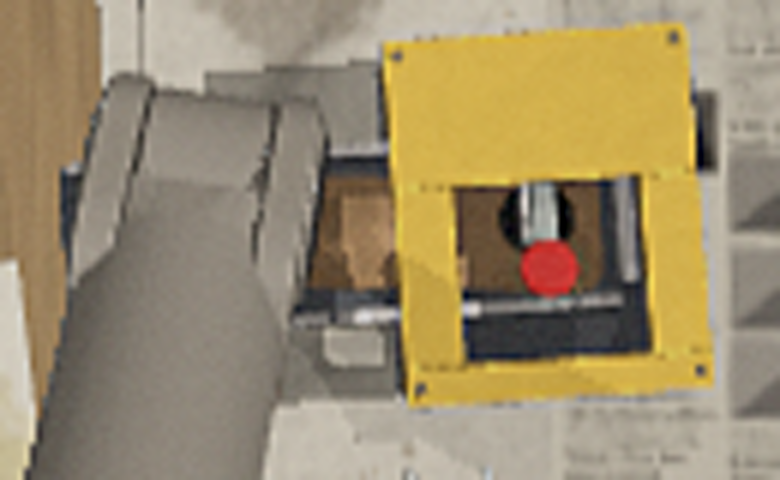

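The crop shows the toe edge at about x=603 and the stop face at about x=620, so about 8 mm remain. I continue gently until contact.

Request:
move_arm --motion '[{"rx": 0,"ry": 0,"rz": 0,"tx": -2,"ty": 0,"tz": 0,"claw": 0},{"rx": 0,"ry": 0,"rz": 0,"tx": -2,"ty": 0,"tz": 0,"claw": 0},{"rx": 0,"ry": 0,"rz": 0,"tx": -2,"ty": 0,"tz": 0,"claw": 0},{"rx": 0,"ry": 0,"rz": 0,"tx": -1,"ty": 0,"tz": 0,"claw": 0},{"rx": 0,"ry": 0,"rz": 0,"tx": -1,"ty": 0,"tz": 0,"claw": 0}]'

```text
t: 5.25
tcp_pos: [0.5264, 0.0368, 0.0132]
ee_rot: [-2.18, -2.262, 0.0]
ft_force: [-0.2, -0.1, 0.2]
gripper_width: 0.0003
finger_force: 0.2
```

Request:
move_arm --motion '[{"rx": 0,"ry": 0,"rz": 0,"tx": -1,"ty": 0,"tz": 0,"claw": 0},{"rx": 0,"ry": 0,"rz": 0,"tx": -1,"ty": 0,"tz": 0,"claw": 0}]'

```text
t: 5.42
tcp_pos: [0.5263, 0.0364, 0.0133]
ee_rot: [-2.178, -2.262, -0.002]
ft_force: [-0.3, 4.0, 0.3]
gripper_width: -0.0001
finger_force: 2.0
```

Request:
move_arm --motion '[{"rx": 0,"ry": 0,"rz": 0,"tx": -1,"ty": 0,"tz": 0,"claw": 0},{"rx": 0,"ry": 0,"rz": 0,"tx": -1,"ty": 0,"tz": 0,"claw": 0}]'

```text
t: 5.58
tcp_pos: [0.5262, 0.0363, 0.0133]
ee_rot: [-2.175, -2.262, -0.004]
ft_force: [-0.2, 6.5, 1.1]
gripper_width: -0.0
finger_force: 3.7
```

The stop is met: the force rises to 6.5 N and there is no further motion. I back off and rise.

Request:
move_arm --motion '[{"rx": 0,"ry": 0,"rz": 0,"tx": 5,"ty": 0,"tz": 0,"claw": 0},{"rx": 0,"ry": 0,"rz": 0,"tx": 12,"ty": 0,"tz": 0,"claw": 0},{"rx": 0,"ry": 0,"rz": 0,"tx": 15,"ty": 0,"tz": 0,"claw": 0},{"rx": 0,"ry": 0,"rz": 0,"tx": 15,"ty": 0,"tz": 0,"claw": 0},{"rx": 0,"ry": 0,"rz": 0,"tx": 5,"ty": 0,"tz": -20,"claw": 0}]'

```text
t: 6.0
tcp_pos: [0.5211, 0.0878, 0.0302]
ee_rot: [-2.173, -2.262, 0.009]
ft_force: [-1.4, 0.5, -0.8]
gripper_width: 0.0004
finger_force: 0.0
```

Request:
move_arm --motion '[{"rx": 0,"ry": 0,"rz": 0,"tx": 5,"ty": 0,"tz": -35,"claw": 0},{"rx": 0,"ry": 0,"rz": 0,"tx": 5,"ty": 0,"tz": -35,"claw": 0},{"rx": 0,"ry": 0,"rz": 0,"tx": 5,"ty": 0,"tz": -35,"claw": 0},{"rx": 0,"ry": 0,"rz": 0,"tx": 5,"ty": 0,"tz": -25,"claw": 0},{"rx": 0,"ry": 0,"rz": 0,"tx": 0,"ty": 0,"tz": 0,"claw": 0}]'

```text
t: 6.42
tcp_pos: [0.5283, 0.1067, 0.1695]
ee_rot: [2.173, 2.259, 0.017]
ft_force: [1.2, 0.8, 0.1]
gripper_width: -0.0001
finger_force: 0.0
```

```bash
python3 - <<'E'
from h import *
im=manip.snapshot("top")[:,:,::-1]
cv2.imwrite("pics/t4.png",cv2.resize(im[165:245,210:340],None,fx=6,fy=6,interpolation=cv2.INTER_CUBIC))
E
python3 go.py -29 0 165
```

```text
t 6.4667 press-frame tcp mm [  4.3 221.2] 166.6 F [-0.4 -0.1 -1. ]
turn deg [ 0.44 -0.07  0.04]
shift mm [-221.2  -33.4    1. ]
```

View pics/t4.png

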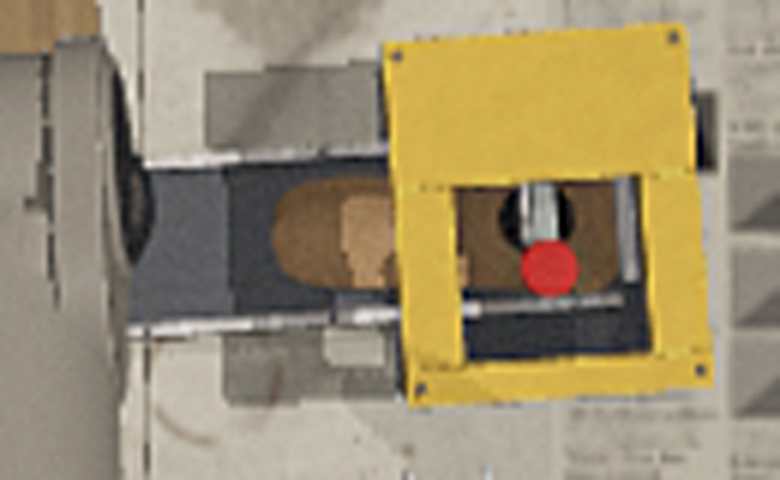

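The crop shows the toe resting against the stop face at about x=619 and the heel at about x=272, with the insole straight in the channel. Next I move over the window.

Request:
move_arm --motion '[{"rx": 0,"ry": 0,"rz": 0,"tx": -20,"ty": -3,"tz": -2,"claw": 0},{"rx": 0,"ry": 0,"rz": 0,"tx": -30,"ty": -5,"tz": 0,"claw": 0},{"rx": 0,"ry": 0,"rz": 0,"tx": -30,"ty": -5,"tz": 0,"claw": 0},{"rx": 0,"ry": 0,"rz": 0,"tx": -30,"ty": -5,"tz": 0,"claw": 0},{"rx": 0,"ry": 0,"rz": 0,"tx": -30,"ty": -5,"tz": 0,"claw": 0}]'

```text
t: 6.88
tcp_pos: [0.5045, -0.0374, 0.1637]
ee_rot: [-2.179, -2.261, 0.004]
ft_force: [0.9, -0.2, 0.3]
gripper_width: -0.0001
finger_force: 0.0
```

Request:
move_arm --motion '[{"rx": 0,"ry": 0,"rz": 0,"tx": -30,"ty": -4,"tz": 0,"claw": 0},{"rx": 0,"ry": 0,"rz": 0,"tx": -25,"ty": -4,"tz": 0,"claw": 0},{"rx": 0,"ry": 0,"rz": 0,"tx": -15,"ty": -2,"tz": 0,"claw": 0},{"rx": 0,"ry": 0,"rz": 0,"tx": -8,"ty": 0,"tz": 0,"claw": 0},{"rx": 0,"ry": 0,"rz": 0,"tx": 0,"ty": 0,"tz": 0,"claw": 0}]'

```text
t: 7.3
tcp_pos: [0.4978, -0.1166, 0.1643]
ee_rot: [-2.185, -2.257, 0.004]
ft_force: [0.5, 0.4, -0.0]
gripper_width: -0.0
finger_force: 0.0
```

```bash
python3 go.py -29 0 110
python3 - <<'E'
from h import *
w=cam("wrist");im=manip.snapshot("wrist")[:,:,::-1]; cv2.imwrite("pics/w5.png",im)
E
```

```text
t 7.3 press-frame tcp mm [-32.7  -0. ] 164.3 F [ 0.5  0.4 -0. ]
turn deg [-0.12  0.08 -0.29]
shift mm [ 0.1  3.8 54.3]
```

View pics/w5.png

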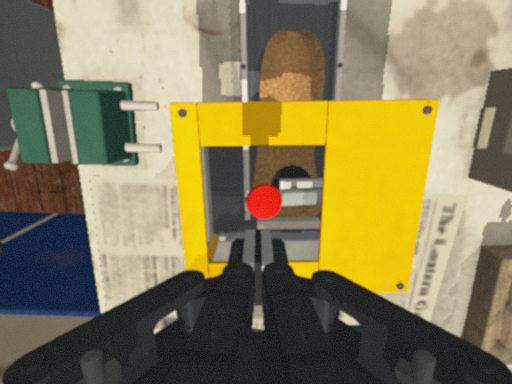

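The wrist view shows the red pad at (265,202) inside the window, with the window edges at x of about 203 to 325 and the fingertips beyond it at about (258,232).

Run:
```python
from fit import *
w=cam("wrist"); print("moved?",L(manip.sense()["tcp_pos"]))
print("red",L(cast(w,[(265,202)],.094)[0]),"win",[L(cast(w,[v],.105)[0]).round(4).tolist() for v in [(203,146),(326,146),(320,262),(208,262)]])
```

```text
moved? [-0.0321146   0.00217488]
red [-0.02709448  0.00371579] win [[-0.0717, 0.0495], [0.0158, 0.0494], [0.0172, -0.0436], [-0.073, -0.0435]]
```

Request:
move_arm --motion '[{"rx": 0,"ry": 0,"rz": 0,"tx": 0,"ty": 3,"tz": 10,"claw": 0},{"rx": 0,"ry": 0,"rz": 0,"tx": 0,"ty": 0,"tz": 17,"claw": 0},{"rx": 0,"ry": 0,"rz": 0,"tx": 0,"ty": 0,"tz": 17,"claw": 0},{"rx": 0,"ry": 0,"rz": 0,"tx": 0,"ty": 0,"tz": 12,"claw": 0},{"rx": 0,"ry": 0,"rz": 0,"tx": 0,"ty": 0,"tz": 6,"claw": 0}]'

```text
t: 7.77
tcp_pos: [0.5008, -0.1112, 0.1004]
ee_rot: [-2.173, -2.263, 0.003]
ft_force: [-0.9, 0.0, -0.0]
gripper_width: 0.0002
finger_force: 0.0
```

Request:
move_arm --motion '[{"rx": 0,"ry": 0,"rz": 0,"tx": 0,"ty": 0,"tz": 5,"claw": 0},{"rx": 0,"ry": 0,"rz": 0,"tx": 0,"ty": 0,"tz": 5,"claw": 0},{"rx": 0,"ry": 0,"rz": 0,"tx": 0,"ty": 0,"tz": 5,"claw": 0},{"rx": 0,"ry": 0,"rz": 0,"tx": 0,"ty": 0,"tz": 5,"claw": 0},{"rx": 0,"ry": 0,"rz": 0,"tx": 0,"ty": 0,"tz": 5,"claw": 0}]'

```text
t: 8.18
tcp_pos: [0.5019, -0.1138, 0.0783]
ee_rot: [-2.18, -2.262, -0.001]
ft_force: [-2.7, 1.2, 4.7]
gripper_width: -0.0002
finger_force: 2.0
```

```bash
python3 go.py -29 1 62
```

```text
t 8.1833 press-frame tcp mm [-28.5   2.6] 78.3 F [-2.7  1.2  4.7]
turn deg [ 0.   -0.03 -0.03]
shift mm [-1.6 -0.5 16.3]
```

Request:
move_arm --motion '[{"rx": 0,"ry": 0,"rz": 0,"tx": 0,"ty": 0,"tz": 4,"claw": 0},{"rx": 0,"ry": 0,"rz": 0,"tx": 0,"ty": 0,"tz": 4,"claw": 0},{"rx": 0,"ry": 0,"rz": 0,"tx": 0,"ty": 0,"tz": 3,"claw": 0},{"rx": 0,"ry": 0,"rz": 0,"tx": 0,"ty": 0,"tz": 2,"claw": 0},{"rx": 0,"ry": 0,"rz": 0,"tx": 0,"ty": 0,"tz": 2,"claw": 0}]'

```text
t: 8.6
tcp_pos: [0.5016, -0.1139, 0.0632]
ee_rot: [-2.179, -2.261, 0.0]
ft_force: [-3.0, 1.0, 6.0]
gripper_width: 0.0001
finger_force: 3.2
```

Request:
move_arm --motion '[{"rx": 0,"ry": 0,"rz": 0,"tx": 0,"ty": 0,"tz": 1,"claw": 0},{"rx": 0,"ry": 0,"rz": 0,"tx": 0,"ty": 0,"tz": 1,"claw": 0},{"rx": 0,"ry": 0,"rz": 0,"tx": 0,"ty": 0,"tz": 1,"claw": 0}]'

```text
t: 8.85
tcp_pos: [0.5018, -0.114, 0.0623]
ee_rot: [-2.179, -2.261, -0.002]
ft_force: [-9.9, 3.2, 25.0]
gripper_width: -0.0001
finger_force: 12.9
```

The lever is at its stop, with 25 N at z = 62.3 mm. I hold briefly, then withdraw straight up.

Request:
move_arm --motion '[{"rx": 0,"ry": 0,"rz": 0,"tx": 0,"ty": 0,"tz": 0,"claw": 0},{"rx": 0,"ry": 0,"rz": 0,"tx": 0,"ty": 0,"tz": -6,"claw": 0},{"rx": 0,"ry": 0,"rz": 0,"tx": 0,"ty": 0,"tz": -12,"claw": 0},{"rx": 0,"ry": 0,"rz": 0,"tx": 0,"ty": 0,"tz": -20,"claw": 0},{"rx": 0,"ry": 0,"rz": 0,"tx": 0,"ty": 0,"tz": -25,"claw": 0}]'

```text
t: 9.27
tcp_pos: [0.5018, -0.1142, 0.1226]
ee_rot: [-2.18, -2.262, 0.002]
ft_force: [-0.6, 0.6, 1.4]
gripper_width: -0.0001
finger_force: 0.0
```

Request:
move_arm --motion '[{"rx": 0,"ry": 0,"rz": 0,"tx": 0,"ty": 0,"tz": -25,"claw": 0},{"rx": 0,"ry": 0,"rz": 0,"tx": 0,"ty": 0,"tz": -25,"claw": 0},{"rx": 0,"ry": 0,"rz": 0,"tx": 15,"ty": 0,"tz": -15,"claw": 0},{"rx": 0,"ry": 0,"rz": 0,"tx": 30,"ty": 0,"tz": 0,"claw": 0},{"rx": 0,"ry": 0,"rz": 0,"tx": 35,"ty": 0,"tz": 0,"claw": 0}]'

```text
t: 9.68
tcp_pos: [0.5014, -0.0365, 0.1901]
ee_rot: [2.183, 2.251, 0.006]
ft_force: [0.4, 0.9, 0.6]
gripper_width: 0.0
finger_force: 0.0
```

Request:
move_arm --motion '[{"rx": 0,"ry": 0,"rz": 0,"tx": 35,"ty": 0,"tz": 0,"claw": 0},{"rx": 0,"ry": 0,"rz": 0,"tx": 35,"ty": 0,"tz": 0,"claw": 0},{"rx": 0,"ry": 0,"rz": 0,"tx": 30,"ty": 0,"tz": 0,"claw": 0},{"rx": 0,"ry": 0,"rz": 0,"tx": 15,"ty": 0,"tz": 0,"claw": 0},{"rx": 0,"ry": 0,"rz": 0,"tx": 0,"ty": 0,"tz": 0,"claw": 0}]'

```text
t: 10.1
tcp_pos: [0.4953, 0.0868, 0.1879]
ee_rot: [-2.169, -2.271, -0.005]
ft_force: [0.5, 0.0, 0.7]
gripper_width: -0.0004
finger_force: 0.0
```

Run:
```python
from fit import *
im=manip.snapshot("top")[:,:,::-1]
hsv=cv2.cvtColor(np.ascontiguousarray(im),cv2.COLOR_BGR2HSV)
r=cv2.inRange(hsv,(0,170,120),(8,255,255)); r[:,:280]=0;r[:,320:]=0;ys,xs=np.nonzero(r[190:225]);u=[xs.mean(),ys.mean()+190]
print("red",u,len(xs),"expected up/down",proj(c,[W(-.028,0,.095),W(-.030,0,.062)]))
a=cv2.resize(im[165:245,210:340],None,fx=6,fy=4.0,interpolation=cv2.INTER_CUBIC)
s=manip.snapshot("side")[:,:,::-1]; b=cv2.resize(s[170:280,200:330],(780,260))
cv2.imwrite("pics/t6.png",np.vstack([a,b]))
```

```text
red [np.float64(300.0615384615385), np.float64(210.1076923076923)] 65 expected up/down [[301.25011483 209.25531743]
 [300.26229781 210.21267296]]
```

View pics/t6.png

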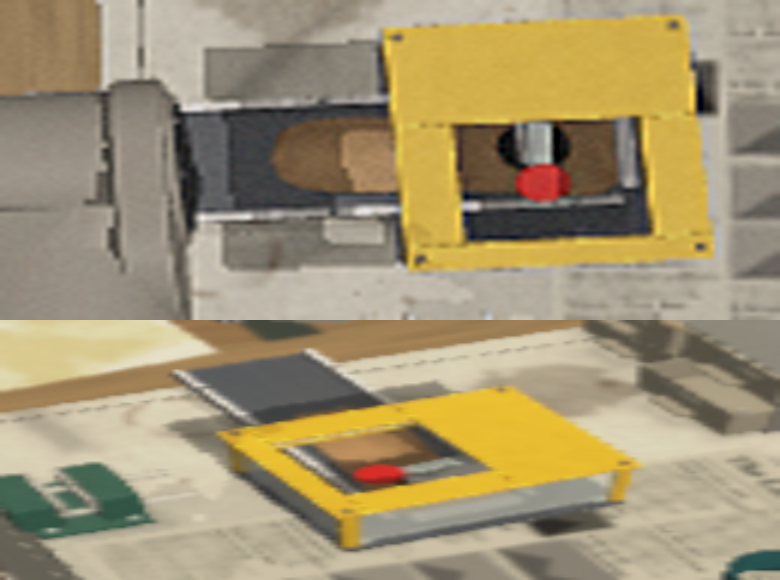

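The pictures show the red pad lowered, at (300.1,210.1) against (300.3,210.2) expected when fully down. The toe is still at the stop, the heel is still at crop x=272, and the robot is clear.

```bash
python3 -c "
from plant import manip
print(manip.finish_job())"
```

```text
the job is handed in; nothing more can be done
None
```

The insole was pushed up to the stop, the lever was pressed fully down to clamp the rubber pad on it, and the arm came back out clear; the job was handed in at about 10 s, with no verdict returned.

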